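Lock the lens barrel collar with the pin spanner

TASK

Take the red-handled pin spanner from its blue rest, feel both prongs fully home into the two holes of the brass lock collar before turning anything, then turn the collar clockwise (seen from above) until it comes up against its stop. Press and turn gently: do not lean on the collar or strain it against the stop. Then lift the spanner out and stand it back upright in its rest with both prongs in the rest's holes, leaving the vial, spacer ring and parts tray where they are.

Things in the scene. Friction and masses are not known exactly. Their poses are not given: they have to be found in the camera images.
- fixture: Grey fixture fixed to the bench, base 116 (x) x 96 (y) x 18 mm; a round aluminium nest stands on its centre and holds a lens barrel with a brass lock collar on top. Origin: centre of the underside, on the collar's vertical axis; z up.
- collar_face (a point): Centre of the collar's flat top, on its axis, 80 mm above the bench. Its axes follow the fixture, not the collar's turn. Collar: brass disc 67 mm across, 10 mm thick; two blind holes 7.4 mm wide, 8 mm deep, sharp-edged, opposite each other, 22 mm from the axis. Barrel and collar float on a spring: this point sinks when pressed, up to 8 mm; 2 N starts it, then 2 N per mm (18 N at bottom).
- collar (a joint): Collar's turn on the barrel, rad: grows clockwise seen from above; hard stop (locked) at 0.90; starts within 0 to 0.25. The line of the holes points, from above, at fixture yaw + unknown barrel angle (within +-0.65) - this value, and half a turn on. Friction of 0.2 to 0.3 N m holds it: prongs sliding on the face under 6 N or less do not turn it.
- handle (a point): Centre of the loose steel pin spanner's red handle (grasp here), 46 (x) x 16 (y) x 34 (z) mm, 62 mm above the prong tips. Below: a 16 mm stem 27 mm long, then a crossbar 58 (x) x 24 (y) x 9 mm, then two prongs straight down. 79 mm tall, about 0.16 kg, upright at the start. z up along the stem, x along the line of the prongs.
- prong_a (a point): Centre of the tip of the prong on the spanner's +x side: a round pin 5.4 mm in diameter, 9 mm long below the crossbar, the end's edge broken by 0.5 mm, 22 mm from the stem's axis. It can reach the floor of a collar hole. While not in the holes, the prongs may press the face down by no more than 3.5 mm (about 9 N).
- prong_b (a point): Centre of the tip of the other, identical prong, on the spanner's -x side, 44 mm from the first. The collar may be strained by no more than 45 N, the forces on both prongs added (about 1 N m of turning; friction takes 0.3, so a clear rise of 0.15 to 0.3 N m at the stop is enough).
- bar_under (a point): Point on the spanner's axis at the underside of the crossbar, 9 mm above the prong tips; it lies on the rest's top when the spanner stands in the rest.
- rest_top (a point): Centre of the top of the spanner rest, 14 mm above the bench: blue block fixed to the bench, 84 (x) x 50 (y) x 14 mm, with two round holes 12 mm wide and 11.5 mm deep at x = +-22 mm. z up. The spanner stands there with its crossbar on the top and its prong line along the rest's x axis (either way round will do).
- tray_mid (a point): Centre of an open aluminium tray of small parts, 120 x 85 x 18 mm, loose on the bench. Leave it.
- vial_mid (a point): Centre of an amber glass vial with a white cap, 32 mm across and 55 mm tall, standing loose on the bench. Leave it standing.
- spacer_mid (a point): Centre of a loose aluminium spacer ring, 56 mm across, 12 mm high, lying on the bench. Leave it.
- nest_rim (a point): Centre of the nest's rim (outside diameter 84 mm), 50 mm above the bench. The black barrel in it, 71 mm across, cannot turn, but was clamped at an unmeasured angle of up to 0.65 rad (37 deg) either way from the white line on the base, different every time: so the collar's holes are known only roughly in direction and must be seen or felt for.
- index_line (a point): Middle of the short white line on the fixture's base, 50 mm from the axis, on the fixture's +x side. With the barrel clamped square to it, and collar angle 0, the line through the two holes would point this way.
Not all that is in view belongs to the job. Of the things that look like the part that bears rest_top, the middle-sized one is meant. Of the things like the part that bears handle, leave any that is purple; of the rest the smaller one is meant.

How it is judged:
By the outcome, as a careful person would: the job done as asked, in the order asked, and still so for the second after the job is handed in, with the robot touching nothing.
It also fails if it takes over 72 s, if anything falls off the work surface, if the arm or the gripper's body presses on something with over 40 N, if the wrist force passes 120 N, or if a joint passes its speed limit or range.

ROBOT

A 7-joint arm with a two-finger parallel gripper is mounted at the origin on the work surface. World frame = base frame: x ahead of the robot, y to its left, z up, the work surface at z = 0. Lengths are in m, angles in rad, forces in N, time in s.
With the tool pointing down it reaches from about 0.425 to 0.875 m from the base axis. Payload 4.7 kg.
Tool frame: the origin (TCP) lies between the finger pads; the fingertips stand 11 mm ahead of it and the grasp point (between the pads) lies 8 mm behind it (env.nose_length is the z of the fingertips in the tool frame, in m); z points along the fingers, x is the direction in which the jaws open and shut, and the axes are right-handed (so a half turn about z gives the same grasp; the last joint's range is limited). The gripper opens to 87 mm and grips with 3 to 60 N. Pads are 19 mm wide; open, the fingers measure 117 mm over their backs; the gripper's body (75 mm by 190 mm) begins 51 mm behind the grasp point.
Start: joints at [-1.195, 0.321, -0.07, 1.45, 0.023, 1.371, -0.057], TCP at [0.23, 0.608, 0.234] pointing down, gripper open.
Joint ranges: [-2.86, 2.86], [-0.3, 2.09], [-1.38, 1.24], [0.06, 2.45], [-1.56, 4.7], [0.09, 2.05], [-2.69, 2.69]. Speed limits (rad/s): [2.57, 2.57, 3.14, 3.14, 3.14, 3.14, 3.14].

INTERFACE

Orientations are given as a unit quaternion [w, x, y, z].
In Python, from workcell import env, vision, workorder gives the robot as it stands.
- The arm moves only by the shell command python3 -m handwheel 'ROWS' [FORCE]. ROWS is JSON, a list of rows, each a list of 7 numbers: the shift along the tool's x, y, z in m, then the turn, a rotation vector about the tool's x, y, z in rad, then the opening, from 0 (shut) to 1 (fully open). In form: [[x, y, z, rx, ry, rz, claw], ...]. A call has 1 to 12 rows; each row is the pose to reach, as a shift and turn from the pose commanded when the call began, along the tool's axes at that moment; what a row does not reach only later rows make up. A row lasts 1/10 s, in which the tool goes at most 50 mm and 8.59 degrees, less where a joint would pass 70% of its speed; a pose out of reach is approached as far as the arm can. A call with a gripper value outside its range is refused whole. The fingers move at their own pace and stop on an object; FORCE is the grip in N (left out, the last holds). Time passes only in rows, so rows that repeat a pose let the fingers close. It gives the time, the measured TCP pose, the force and the opening at its end, in the units of the state.
- env.sense(): the state, without advancing time (a new reading comes with each control period).
- vision.grab_frame(name): name is "scene" or "top" or "wrist"; returns a dict with "pixels" (480x640x3 uint8, red, green, blue), "camera_matrix" (3x3 intrinsics, pixels), "position" and "attitude" of the camera in the world; the wrist camera has in their place "mount" (4x4, takes a point from camera to tool coordinates, whose origin is the TCP and whose axes are the tool frame's). Camera axes: x right, y down, z forward; pixel columns grow to the right and rows downward; lengths in m; the calibration is good to about 2 mm. A picture is of the moment at which its call begins: read the wrist's pose just before it. There is no depth.
- workorder.job_done(): hands the job in, once; it reports no verdict.
The state is a dict: "time": time; "joints": joint angles; "qvel": joint speeds; "joint_torque": joint torques, N m; "tool_pos": TCP position; "tool_rot": TCP orientation; "force": force on the tool from outside, world axes, zero at the start; "ft_torque": the same for the moment, N m; "grip_width": finger opening in m.
Only numpy, scipy, OpenCV 4.12 (cv2) and the standard library are available. Lean on these libraries where they do the work, as an engineer would, in place of code of your own. Each camera call takes 0.05 s, during which the arm holds its last target.

## Working session

There is one attempt and no reset: what is moved stays moved. The work goes in short steps, Python scripts to look and compute and a shell command to move; the robot and the scene stay as the last step left them, time stands still between calls to the robot, and variables do not carry over. Pictures are saved under pics/ and viewed, and the job is handed in when it is done.

```bash
ls; mkdir -p pics; python3 - <<'E'
from workcell import env, vision
import cv2
print({k:v for k,v in env.sense().items()})
for n in ("scene","top","wrist"):
    f=vision.grab_frame(n); cv2.imwrite(f"pics/{n}0.png",f["pixels"][:,:,::-1])
    print(n,f["camera_matrix"],f.get("position"),f.get("attitude"),f.get("mount"))
E
```

```text
pics
{'time': 0.0, 'joints': array([-1.19485896,  0.32182572, -0.0700914 ,  1.45169003,  0.02258291,
        1.3707906 , -0.05688121]), 'qvel': array([-0.00037677, -0.00175273, -0.00074267,  0.00272141,  0.00059804,
       -0.00143736,  0.00208353]), 'joint_torque': array([ 7.52836459e-04, -4.91284919e+01, -4.03404990e-01, -3.12520444e+01,
       -6.40633819e-02,  4.37606417e-02,  1.79922299e-04]), 'tool_pos': array([0.22994129, 0.60739334, 0.23245223]), 'tool_rot': array([ 5.79984725e-04,  8.22782705e-01,  5.68355252e-01, -7.69215288e-04]), 'force': array([-0.42437128, -0.65232861,  0.42759286]), 'ft_torque': array([-0.02647494, -0.02177529,  0.03728778]), 'grip_width': 0.08683172074468673}
scene [[440.37145125   0.         324.23026247]
 [  0.         440.37145125 246.1028631 ]
 [  0.           0.           1.        ]] [1.11768204 0.50174872 0.56999984] [-0.2080559   0.40949258  0.78911429 -0.40783233] None
top [[441.86949042   0.         316.11330735]
 [  0.         441.86949042 241.86348855]
 [  0.           0.           1.        ]] [0.43405753 0.09318357 0.8385583 ] [-0.07220977  0.71048801 -0.69834068  0.04809189] None
wrist [[349.88432751   0.         318.33250579]
 [  0.         349.88432751 239.63199479]
 [  0.           0.           1.        ]] None None [[ 9.99999317e-01 -6.56734848e-04  9.66799440e-04  1.26273289e-03]
 [ 3.59309094e-04  9.59885868e-01  2.80390782e-01 -7.69829787e-02]
 [-1.11215952e-03 -2.80390243e-01  9.59885449e-01 -1.50414448e-01]
 [ 0.00000000e+00  0.00000000e+00  0.00000000e+00  1.00000000e+00]]
```

View pics/top0.png

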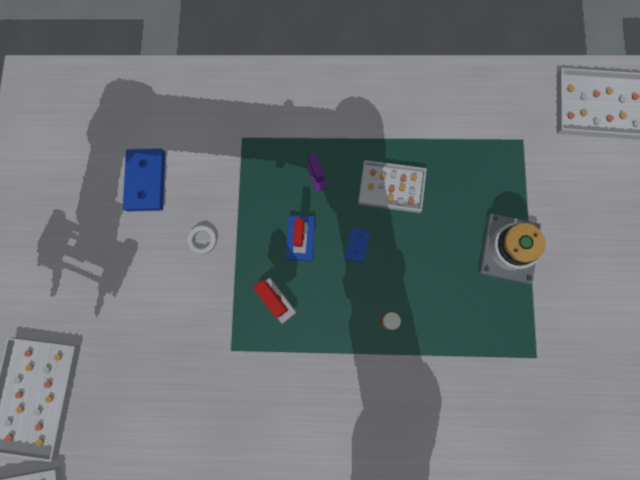

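View pics/scene0.png

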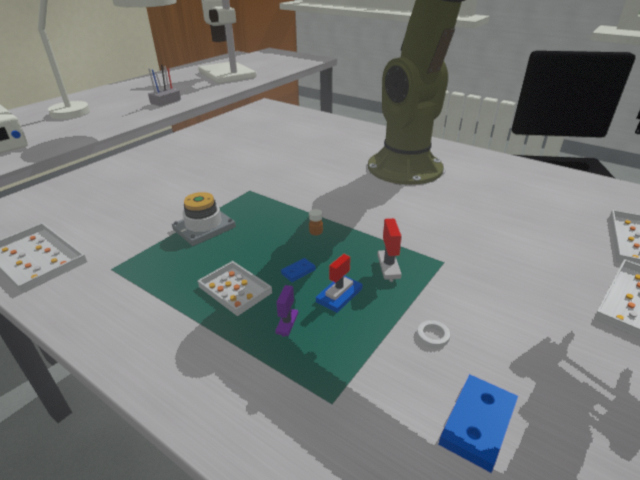

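View pics/wrist0.png

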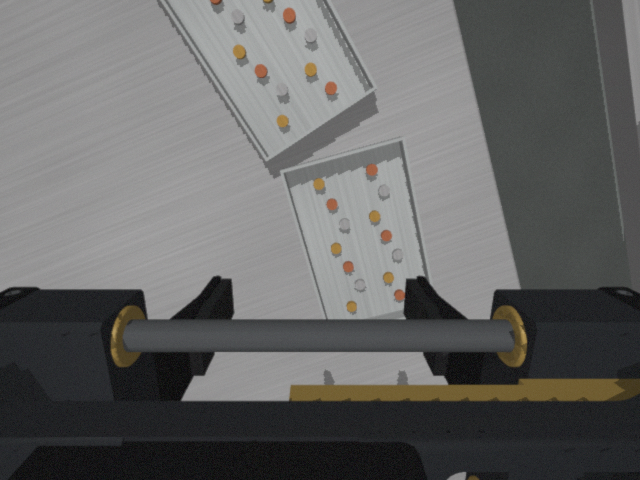

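```bash
cat > h.py <<'E'
import numpy as np, cv2
from scipy.spatial.transform import Rotation as R
from workcell import env, vision
def q2m(q): q=np.asarray(q); return R.from_quat([q[1],q[2],q[3],q[0]]).as_matrix()
def campose(f,s=None):
    if f.get("mount") is not None:
        T=np.asarray(f["mount"]); Rt=q2m(s["tool_rot"]); return Rt@T[:3,:3], np.asarray(s["tool_pos"])+Rt@T[:3,3]
    return q2m(f["attitude"]), np.asarray(f["position"])
def unproj(K,Rc,p,uv,z):
    d=Rc@np.linalg.inv(K)@np.array([uv[0],uv[1],1.]); return p+d*(z-p[2])/d[2]
def proj(K,Rc,p,P):
    c=K@(Rc.T@(np.asarray(P)-p)); return c[:2]/c[2]
def crop(img,u0,u1,v0,v1,s,name):
    cv2.imwrite(name,cv2.resize(img[v0:v1,u0:u1,::-1],None,fx=s,fy=s,interpolation=cv2.INTER_CUBIC))
E
python3 - <<'E'
from h import *
f=vision.grab_frame("top");np.save("top.npy",f["pixels"])
K=np.array(f["camera_matrix"]);Rc,p=campose(f)
print(Rc)
for n,uv,z in [("rest",(300,238),.014),("collar",(525,243),.08),("vial",(391,321),.055),("spacer",(202,239),.012),("tray",(393,187),.01),("bigred",(273,300),.09),("purple",(317,172),.05),("smallrest",(357,245),.01),("bigrest",(144,180),.02)]: print(n,unproj(K,Rc,p,uv,z).round(3))
crop(f["pixels"],225,375,140,330,3,"pics/c1.png")
crop(f["pixels"],475,560,205,290,7,"pics/c2.png")
E
```

```text
[[ 0.02001492 -0.98537995  0.16919146]
 [-0.99927077 -0.01421207  0.03543932]
 [-0.03251663 -0.1697774  -0.98494584]]
rest [0.583 0.154 0.014]
collar [ 0.568 -0.238  0.08 ]
vial [ 0.431 -0.012  0.055]
spacer [0.578 0.342 0.012]
tray [ 0.686 -0.024  0.01 ]
bigred [0.462 0.191 0.09 ]
purple [0.702 0.123 0.05 ]
smallrest [0.571 0.045 0.01 ]
bigrest [0.692 0.461 0.02 ]
```

View pics/c1.png

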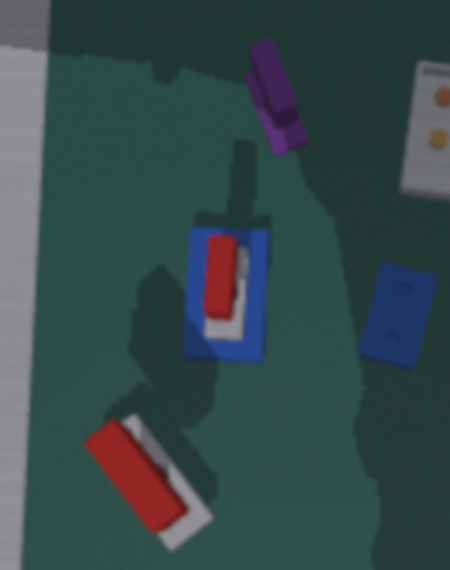

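View pics/c2.png

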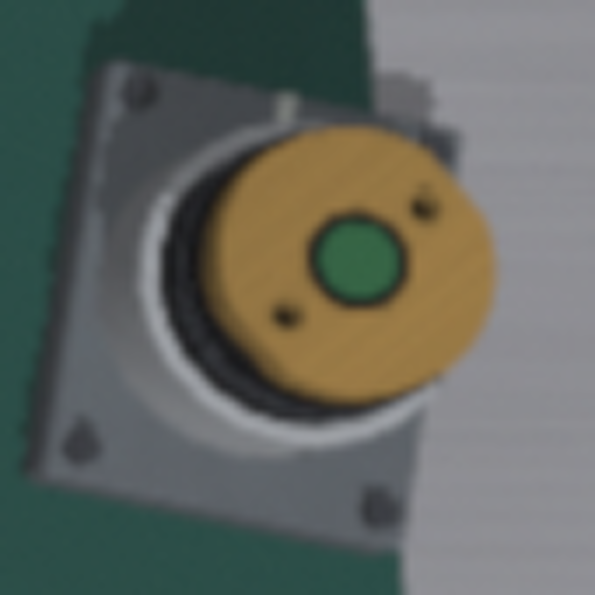

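```bash
python3 - <<'E'
from h import *
f=vision.grab_frame("top")
K=np.array(f["camera_matrix"]);Rc,p=campose(f)
U=lambda c,z,o,s: unproj(K,Rc,p,(o[0]+c[0]/s,o[1]+c[1]/s),z)
r=[U(c,.014,(225,140),3) for c in [(190,228),(270,228),(265,361),(183,358)]]
print(np.mean(r,0),np.linalg.norm(r[0]-r[3]),np.linalg.norm(r[0]-r[1]))
d=(r[0]-r[3]+r[1]-r[2]);print("rest yaw",np.degrees(np.arctan2(d[1],d[0])))
h=[U(c,.0933-.009+.0,(225,140),3) for c in [(209,236),(237,237),(232,319),(204,317)]]
print("handle top z.084",np.mean(h,0)); d=h[0]-h[3]+h[1]-h[2];print(np.degrees(np.arctan2(d[1],d[0])),np.linalg.norm(h[0]-h[3]),np.linalg.norm(h[0]-h[1]))
a,b=[U(c,.079,(475,205),7) for c in [(425,206),(287,316)]]
print("holes",a,b,(a+b)/2,np.linalg.norm(a-b),np.degrees(np.arctan2(*(a-b)[[1,0]])))
print("green",U((359,259),.08,(475,205),7), "index",U((289,106),.018,(475,205),7))
c=[U(x,.018,(475,205),7) for x in [(115,62),(460,130),(400,548),(32,475)]];print(np.mean(c,0)); d=c[0]-c[3]+c[1]-c[2];print("fix",np.degrees(np.arctan2(d[1],d[0])))
for nm,s in(("big",None),):pass
E
```

```text
[0.58324136 0.15238302 0.014     ] 0.08382332839197376 0.051177368541692844
rest yaw -1.0914464953596705
handle top z.084 [0.57999996 0.15134816 0.0843    ]
-1.9201540529582886 0.047974664065721255 0.0163915089478608
holes [ 0.58297789 -0.25754175  0.079     ] [ 0.55507826 -0.22255263  0.079     ] [ 0.56902807 -0.24004719  0.079     ] 0.04475073157514512 -51.43183291051607
green [ 0.56932679 -0.24032233  0.08      ] index [ 0.62170157 -0.25160434  0.018     ]
[ 0.56859163 -0.23885125  0.018     ]
fix -12.455802009993212
```

The spanner candidates are small red (300,235), big red (273,300) and purple (317,172). I exclude purple, and of the two reds the smaller at (300,235) is the one meant. The rests are big (144,180), middle (300,238) and small (357,245). The middle one is meant: it measures 84×51 mm and the spanner stands in it, as crop c1 shows.

The collar holes are at about (535.7,234.4) and (516,250.1), so their line points at roughly −51°.

```bash
cat >> h.py <<'E'
def goal(x,y,z,yaw_deg):
    s=env.sense(); Rt=q2m(s["tool_rot"]); a=np.radians(yaw_deg)
    Rg=np.array([[np.cos(a),np.sin(a),0],[np.sin(a),-np.cos(a),0],[0,0,-1.]])
    d=Rt.T@(np.array([x,y,z])-s["tool_pos"]); r=R.from_matrix(Rt.T@Rg).as_rotvec()
    print("t",round(s["time"],2),"pos",np.round(s["tool_pos"],4),"yaw",round(np.degrees(np.arctan2(Rt[1,0],Rt[0,0])),2),"tilt",np.round(Rt[:2,2],4),"F",np.round(s["force"],2),"M",np.round(s["ft_torque"],3),"w",round(s["grip_width"],4))
    print("shift",d.round(4),"rot",r.round(4))
E
python3 -c "
from h import *
goal(.582,.152,.17,88.5)"
```

```text
t 0.25 pos [0.23   0.6077 0.233 ] yaw 69.28 tilt [-0.0003 -0.0008] F [-0.13  0.29  0.19] M [ 0.026 -0.011  0.029] w 0.0865
shift [-0.3016  0.4905  0.0633] rot [-1.000e-04  9.000e-04 -3.355e-01]
```

```bash
python3 -m handwheel '[[-0.025,0.041,0,0,0,-0.03,1],[-0.05,0.082,0,0,0,-0.06,1],[-0.075,0.123,0,0,0,-0.1,1],[-0.1,0.163,0,0,0,-0.15,1],[-0.125,0.204,0,0,0,-0.2,1],[-0.15,0.245,0,0,0,-0.25,1],[-0.176,0.286,0,0,0,-0.3,1],[-0.2,0.327,0,0,0,-0.335,1],[-0.226,0.368,0.01,0,0,-0.335,1],[-0.251,0.41,0.03,0,0,-0.335,1],[-0.276,0.45,0.05,0,0,-0.335,1],[-0.301,0.49,0.063,0,0,-0.335,1]]'; python3 -m handwheel '[[0,0,0,0,0,0,1],[0,0,0,0,0,0,1],[0,0,0,0,0,0,1]]'
python3 - <<'E'
from h import *
goal(.582,.152,.059,88.5)
s=env.sense();f=vision.grab_frame("wrist"); im=f["pixels"]; cv2.imwrite("pics/w1.png",im[:,:,::-1])
K=np.array(f["camera_matrix"]);Rc,p=campose(f,s)
for P in [(.582+.023,.152,.084),(.582-.023,.152,.084),(.583+.042,.152,.014),(.583-.042,.152,.014)]: print(proj(K,Rc,p,P))
E
```

```text
time: 1.45
tool_pos: [0.5804, 0.1539, 0.1702]
tool_rot: [-0.0, 0.716, 0.698, -0.0]
force: [1.0, 0.4, -0.2]
grip_width: 0.0872
time: 1.75
tool_pos: [0.5797, 0.1569, 0.1716]
tool_rot: [-0.0, 0.716, 0.698, 0.0]
force: [-0.0, 0.3, -0.1]
grip_width: 0.0872
t 1.75 pos [0.5797 0.1569 0.1716] yaw 88.57 tilt [-0.0001  0.0012] F [-0.03  0.27 -0.14] M [ 0.036 -0.014 -0.004] w 0.0872
shift [-0.005   0.0025  0.1126] rot [-0.0001 -0.0012  0.0012]
[310.49912177 281.96880044]
[308.4162623  220.96632655]
[312.57058144 272.13892778]
[309.6980353  182.58213908]
```

View pics/w1.png

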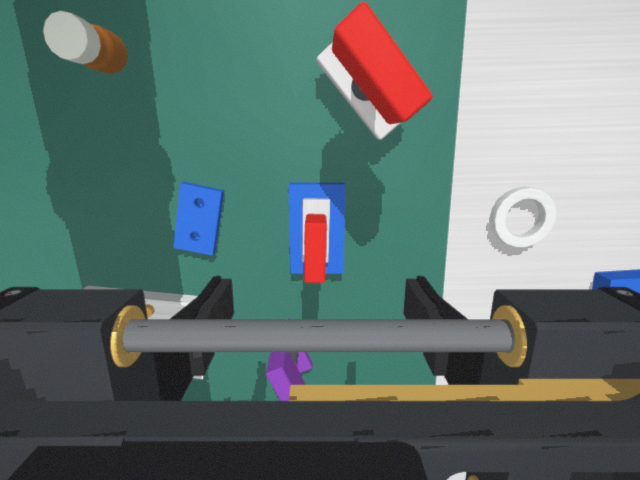

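```bash
python3 - <<'E'
import cv2
im=cv2.imread("pics/w1.png"); cv2.imwrite("pics/w1c.png",cv2.resize(im[170:295,270:360],None,fx=6,fy=4.8,interpolation=cv2.INTER_CUBIC))
E
```

```text
(no output)
```

View pics/w1c.png

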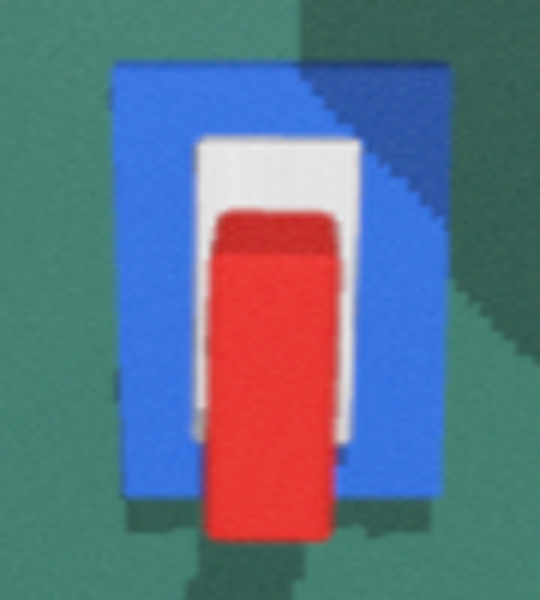

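```bash
python3 - <<'E'
from h import *
s=env.sense();f=vision.grab_frame("wrist")
K=np.array(f["camera_matrix"]);Rc,p=campose(f,s)
for n,z,c in [("handle",.084,[(212,253),(338,253),(333,541),(206,541)]),("rest",.014,[(114,65),(451,66),(441,496),(123,496)]),("bar",.023,[(199,140),(361,140),(349,442),(193,438)])]:
    P=[unproj(K,Rc,p,(270+x/6,170+y/4.8),z) for x,y in c]; d=P[3]-P[0]+P[2]-P[1]
    print(n,np.mean(P,0).round(4),np.degrees(np.arctan2(d[1],d[0])).round(2),np.linalg.norm(d)/2,np.linalg.norm(P[0]-P[1]))
E
```

```text
handle [0.583  0.1566 0.084 ] -2.36 0.04537076504146377 0.01468856996196409
rest [0.5842 0.1578 0.014 ] -1.51 0.0843140997402099 0.049245021587012175
bar [0.5828 0.1568 0.023 ] -2.83 0.05719841838579673 0.023269851023495765
```

```bash
python3 -c "
from h import *
goal(.583,.1566,.059,87.7)"
```

```text
t 1.85 pos [0.5796 0.1574 0.172 ] yaw 88.64 tilt [0.0006 0.0012] F [ 0.28 -0.3  -0.23] M [ 0.064 -0.045 -0.006] w 0.0871
shift [-0.0009  0.0033  0.113 ] rot [ 0.0005 -0.0013  0.0165]
```

```bash
python3 -m handwheel '[[0,0.003,0.04,0,0,0.016,0.6],[-0.001,0.003,0.08,0,0,0.016,0.5],[-0.001,0.003,0.1,0,0,0.016,0.5],[-0.001,0.003,0.113,0,0,0.016,0.5],[-0.001,0.003,0.113,0,0,0.016,0.5],[-0.001,0.003,0.113,0,0,0.016,0.5]]'; python3 - <<'E'
from h import *
goal(.583,.1566,.059,87.7)
f=vision.grab_frame("wrist"); cv2.imwrite("pics/w2.png",f["pixels"][:,:,::-1])
E
```

```text
time: 2.45
tool_pos: [0.5838, 0.155, 0.0596]
tool_rot: [0.0, 0.722, 0.692, 0.001]
force: [0.3, 0.1, -0.4]
grip_width: 0.0476
t 2.45 pos [0.5838 0.155  0.0596] yaw 87.61 tilt [0.0018 0.0008] F [ 0.35  0.13 -0.35] M [ 0.006  0.032 -0.004] w 0.0476
shift [ 0.0015 -0.0009  0.0006] rot [ 0.0017 -0.0009 -0.0016]
```

View pics/w2.png

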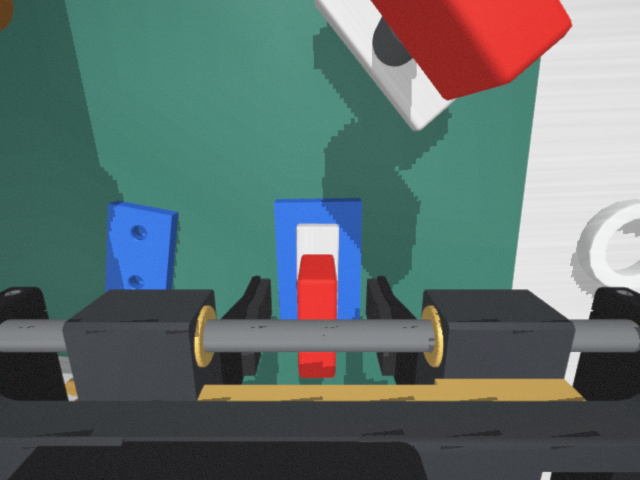

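```bash
python3 -m handwheel '[[0,0,0,0,0,0,0.3],[0,0,0,0,0,0,0.2],[0,0,0,0,0,0,0.1],[0,0,0,0,0,0,0.1],[0,0,0,0,0,0,0.1],[0,0,0,0,0,0,0.1],[0,0,0,0,0,0,0.1],[0,0,0,0,0,0,0.1]]' 45; python3 - <<'E'
from h import *
goal(.583,.1566,.059,87.7)
E
```

```text
time: 3.3
tool_pos: [0.5832, 0.1542, 0.0586]
tool_rot: [0.0, 0.722, 0.692, 0.0]
force: [0.3, -0.2, 2.5]
grip_width: 0.0154
t 3.3 pos [0.5832 0.1542 0.0586] yaw 87.55 tilt [0.0003 0.0002] F [ 0.25 -0.17  2.53] M [-0.066  0.129 -0.003] w 0.0154
shift [ 0.0024 -0.0003 -0.0004] rot [ 0.0003 -0.0002 -0.0026]
```

```bash
python3 -m handwheel '[[0,0,-0.004,0,0,0,0.1],[0,0,-0.01,0,0,0,0.1],[0,0,-0.025,0,0,0,0.1],[0,0,-0.05,0,0,0,0.1],[0,0,-0.09,0,0,0,0.1],[0,0,-0.12,0,0,0,0.1],[0,0,-0.13,0,0,0,0.1],[0,0,-0.13,0,0,0,0.1]]'; python3 - <<'E'
from h import *
goal(.569,-.239,.19,38)
f=vision.grab_frame("wrist"); cv2.imwrite("pics/w3.png",f["pixels"][:,:,::-1])
E
```

```text
time: 4.1
tool_pos: [0.5841, 0.1544, 0.1905]
tool_rot: [0.001, 0.722, 0.692, 0.002]
force: [0.3, -0.4, -2.2]
grip_width: 0.0153
t 4.1 pos [0.5841 0.1544 0.1905] yaw 87.55 tilt [0.0037 0.0016] F [ 0.29 -0.37 -2.22] M [-0.    -0.028 -0.028] w 0.0153
shift [-3.937e-01  1.700e-03 -1.000e-04] rot [ 0.0027 -0.0032  0.8648]
```

View pics/w3.png

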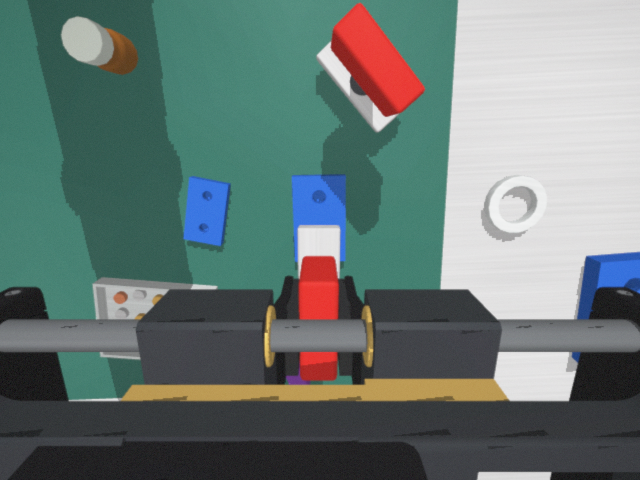

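```bash
python3 - <<'E'
import cv2
im=cv2.imread("pics/w3.png"); cv2.imwrite("pics/w3c.png",cv2.resize(im[210:390,270:370],None,fx=6,fy=3.3,interpolation=cv2.INTER_CUBIC))
E
```

```text
(no output)
```

View pics/w3c.png

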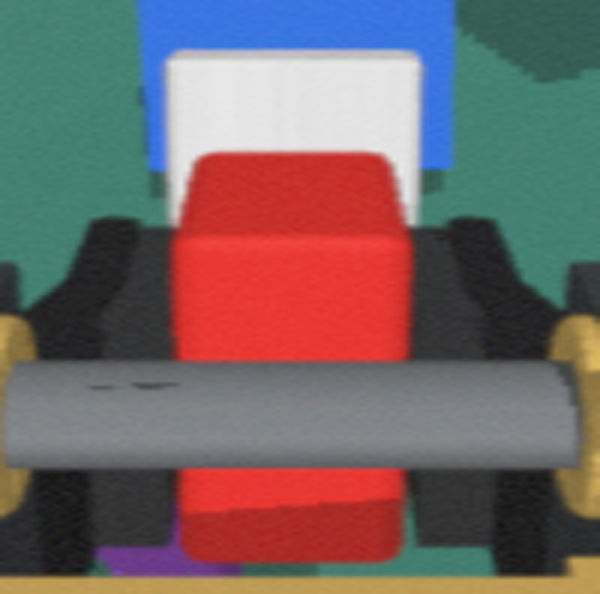

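```bash
python3 - <<'E'
from h import *
f=vision.grab_frame("wrist");K=np.array(f["camera_matrix"]);T=np.array(f["mount"])
def up(uv,z): return unproj(K,T[:3,:3],T[:3,3],uv,z)
for z in(-.025,-.024): print(up((318.9,281.8),z),up((318.6,380),z))
# bar top far edge: z=-8+17+27=36mm
for z in (.036,.037):print(up((297.8,225.8),z),up((340,225.8),z))
E
```

```text
[ 0.00147682 -0.02290651 -0.025     ] [ 0.00135408  0.021968   -0.025     ]
[ 0.00147985 -0.02247834 -0.024     ] [ 0.00135613  0.02275399 -0.024     ]
[-0.0099192  -0.02998564  0.036     ] [ 0.01323889 -0.02996893  0.036     ]
[-0.00997829 -0.02973555  0.037     ] [ 0.01330403 -0.02971875  0.037     ]
```

```bash
python3 -c "
from h import *
goal(.63,-.239,.165,60)"
```

```text
t 4.2 pos [0.5822 0.154  0.187 ] yaw 87.55 tilt [-0.002  -0.0006] F [-0.23 -0.07 -2.46] M [0.066 0.071 0.03 ] w 0.016
shift [-0.3905  0.0645  0.0222] rot [-0.0017  0.0011  0.4809]
```

```bash
python3 -c "
from h import *
goal(.612,-.292,.165,38.5)"
```

```text
t 4.2 pos [0.5822 0.154  0.187 ] yaw 87.55 tilt [-0.002  -0.0006] F [-0.23 -0.07 -2.46] M [0.066 0.071 0.03 ] w 0.016
shift [-0.4443  0.0488  0.0222] rot [-0.0015  0.0015  0.8561]
```

```bash
python3 -m handwheel '[[-0.02,0.002,0,0,0,0.05,0.1],[-0.055,0.006,0,0,0,0.13,0.1],[-0.095,0.01,0,0,0,0.22,0.1],[-0.14,0.016,0,0,0,0.32,0.1],[-0.185,0.02,0,0,0,0.42,0.1],[-0.23,0.025,0,0,0,0.52,0.1],[-0.275,0.03,0,0,0,0.62,0.1],[-0.32,0.035,0.005,0,0,0.72,0.1],[-0.365,0.04,0.012,0,0,0.8,0.1],[-0.405,0.045,0.018,0,0,0.856,0.1],[-0.434,0.048,0.022,0,0,0.856,0.1],[-0.444,0.049,0.022,0,0,0.856,0.1]]';python3 -m handwheel '[[0,0,0,0,0,0,0.1],[0,0,0,0,0,0,0.1],[0,0,0,0,0,0,0.1]]'; python3 - <<'E'
from h import *
goal(.569,-.239,.165,38.5)
s=env.sense();f=vision.grab_frame("wrist"); cv2.imwrite("pics/w4.png",f["pixels"][:,:,::-1])
import pickle; pickle.dump((s,f),open("w4.pkl","wb"))
K=np.array(f["camera_matrix"]);Rc,p=campose(f,s)
print(proj(K,Rc,p,(.569,-.2395,.08)))
E
```

```text
time: 5.4
tool_pos: [0.6093, -0.2976, 0.1637]
tool_rot: [0.0, 0.945, 0.326, -0.003]
force: [-0.3, -1.1, -1.9]
grip_width: 0.0158
time: 5.7
tool_pos: [0.6137, -0.2891, 0.1661]
tool_rot: [-0.001, 0.944, 0.331, 0.0]
force: [0.2, 0.6, -1.4]
grip_width: 0.0155
t 5.7 pos [ 0.6137 -0.2891  0.1661] yaw 38.65 tilt [0.     0.0017] F [ 0.17  0.58 -1.41] M [-0.009  0.035  0.001] w 0.0155
shift [-0.0036 -0.067   0.0012] rot [-0.0013 -0.0011  0.0025]
[310.28327144 155.1952221 ]
```

View pics/w4.png

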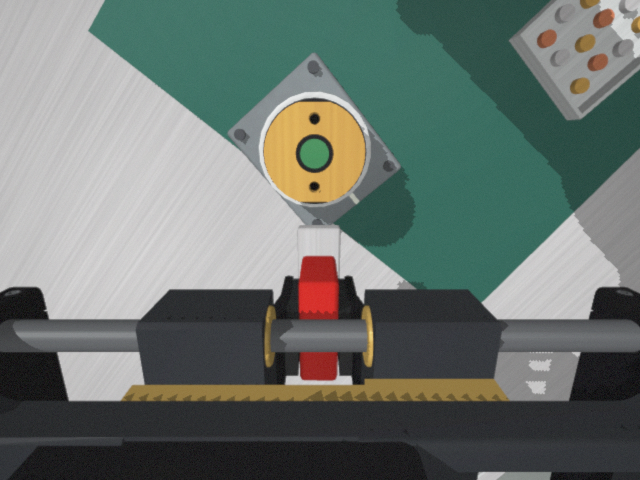

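```bash
python3 - <<'E'
from h import *
import pickle; s,f=pickle.load(open("w4.pkl","rb"))
im=f["pixels"]; crop(im,250,380,80,220,4.2,"pics/w4c.png")
E
```

```text
(no output)
```

View pics/w4c.png

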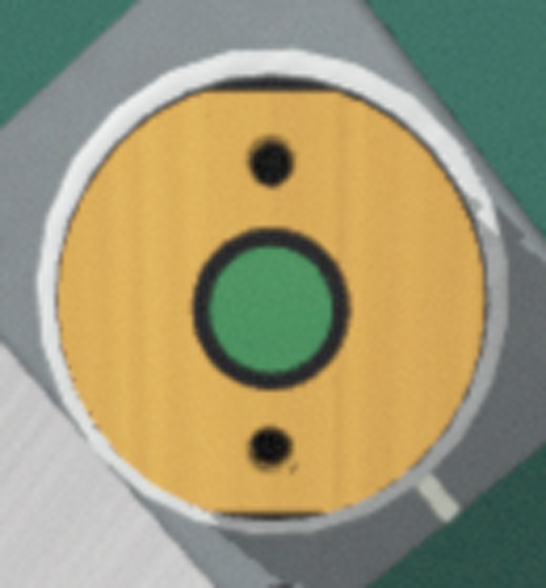

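```bash
python3 - <<'E'
from h import *
import pickle; s,f=pickle.load(open("w4.pkl","rb"))
K=np.array(f["camera_matrix"]);T=np.array(f["mount"]);Rt=q2m(s["tool_rot"])
z=s["tool_pos"][2]-.08
P=[unproj(K,T[:3,:3],T[:3,3],(250+x/4.2,80+y/4.2),z) for x,y in [(271,162),(269.5,447),(271,308)]]
for q in P: print(q.round(4), (s["tool_pos"]+Rt@q).round(4))
print(np.linalg.norm(P[0]-P[1]),np.arctan2(*(P[1]-P[0])[:2]))
print((P[0]+P[1])/2)
E
```

```text
[-0.0011 -0.0893  0.0861] [ 0.557  -0.2199  0.0801]
[-0.0015 -0.0461  0.0861] [ 0.5837 -0.254   0.0801]
[-0.0012 -0.0677  0.0861] [ 0.5704 -0.2368  0.0801]
0.04329176673833237 -0.008972534742482817
[-0.00129563 -0.06769743  0.08610674]
```

```bash
python3 -m handwheel '[[-0.001,-0.015,0,0,0,0.006,0.1],[-0.002,-0.035,0,0,0,0.006,0.1],[-0.003,-0.055,0.005,0,0,0.006,0.1],[-0.003,-0.064,0.012,0,0,0.006,0.1],[-0.003,-0.067,0.018,0,0,0.006,0.1],[-0.003,-0.067,0.022,0,0,0.006,0.1],[-0.003,-0.067,0.022,0,0,0.006,0.1],[-0.003,-0.067,0.022,0,0,0.006,0.1]]'; python3 - <<'E'
from h import *
goal(.569,-.239,.135,38.5)
f=vision.grab_frame("wrist"); cv2.imwrite("pics/w5.png",f["pixels"][:,:,::-1])
crop(f["pixels"],250,390,190,400,2.8,"pics/w5c.png")
E
```

```text
time: 6.55
tool_pos: [0.5693, -0.2418, 0.1443]
tool_rot: [0.0, 0.945, 0.327, -0.0]
force: [-0.5, -1.0, -1.7]
grip_width: 0.0157
t 6.55 pos [ 0.5693 -0.2418  0.1443] yaw 38.12 tilt [ 0.0001 -0.0007] F [-0.46 -0.99 -1.71] M [-0.05  -0.045  0.07 ] w 0.0157
shift [ 0.0015 -0.0024  0.0093] rot [ 0.0006  0.0004 -0.0066]
```

View pics/w5c.png

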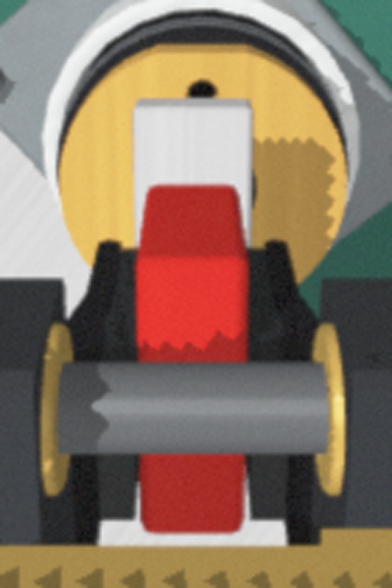

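```bash
python3 -m handwheel '[[0,0,0,0,0,0,0.1],[0,0,0,0,0,0,0.1],[0,0,0,0,0,0,0.1]]';python3 - <<'E'
from h import *
f=vision.grab_frame("wrist");K=np.array(f["camera_matrix"]);T=np.array(f["mount"]);s=env.sense()
goal(.569,-.239,.135,38.5)
im=f["pixels"];crop(im,290,350,205,300,6,"pics/w5d.png")
for z in(.062,.0643):print(unproj(K,T[:3,:3],T[:3,3],(250+202/2.8,190+90/2.8),z))
E
```

```text
time: 6.9
tool_pos: [0.5691, -0.2412, 0.1445]
tool_rot: [0.0, 0.945, 0.327, 0.0]
force: [-0.1, -0.6, -2.3]
grip_width: 0.0158
t 6.95 pos [ 0.5691 -0.2411  0.1444] yaw 38.15 tilt [0.0002 0.    ] F [ 0.09  0.07 -2.8 ] M [-0.055  0.05  -0.047] w 0.0156
shift [ 0.0012 -0.0017  0.0094] rot [ 0.0001 -0.0001 -0.0061]
[ 0.00367334 -0.0270819   0.062     ]
[ 0.0036996  -0.02653399  0.0643    ]
```

View pics/w5d.png

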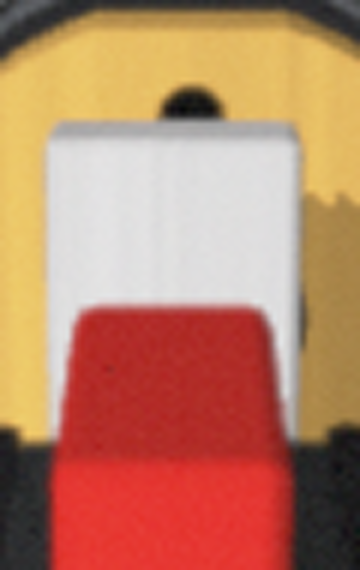

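```bash
python3 - <<'E'
from h import *
f=vision.grab_frame("wrist");K=np.array(f["camera_matrix"]);T=np.array(f["mount"])
up=lambda uv,z:unproj(K,T[:3,:3],T[:3,3],uv,z).round(4)
for z in(.062,.0643,.066):print("hole top edge",up((322,219.5),z),"bar top far edge",up((318.9,205+125/6),.0365), "L/R",up((290+48/6,228),.0365),up((290+299/6,228),.0365),"hole L/R",up((290+162/6,223),z),up((290+223/6,223),z))
goal(.569,-.239,.135,38.5)
E
```

```text
hole top edge [ 0.0036 -0.0288  0.062 ] bar top far edge [ 0.0016 -0.0311  0.0365] L/R [-0.0099 -0.0298  0.0365] [ 0.0131 -0.0298  0.0365] hole L/R [ 0.0005 -0.0265  0.062 ] [ 0.0068 -0.0265  0.062 ]
hole top edge [ 0.0036 -0.0282  0.0643] bar top far edge [ 0.0016 -0.0311  0.0365] L/R [-0.0099 -0.0298  0.0365] [ 0.0131 -0.0298  0.0365] hole L/R [ 0.0005 -0.026   0.0643] [ 0.0069 -0.026   0.0643]
hole top edge [ 0.0036 -0.0278  0.066 ] bar top far edge [ 0.0016 -0.0311  0.0365] L/R [-0.0099 -0.0298  0.0365] [ 0.0131 -0.0298  0.0365] hole L/R [ 0.0005 -0.0256  0.066 ] [ 0.0069 -0.0256  0.066 ]
t 7.0 pos [ 0.5691 -0.2411  0.1444] yaw 38.15 tilt [0.0002 0.    ] F [-0.33 -0.33 -1.49] M [-0.024 -0.046  0.01 ] w 0.0157
shift [ 0.0012 -0.0016  0.0094] rot [ 0.0001 -0.0002 -0.0061]
```

```bash
python3 -m handwheel '[[0.001,-0.001,0.001,0,0,-0.004,0.1],[0.002,-0.0015,0.003,0,0,-0.004,0.1],[0.002,-0.0015,0.004,0,0,-0.004,0.1],[0.002,-0.0015,0.004,0,0,-0.004,0.1],[0.002,-0.0015,0.004,0,0,-0.004,0.1]]';python3 - <<'E'
from h import *
f=vision.grab_frame("wrist");s=env.sense()
goal(.569,-.239,.135,38.5)
im=f["pixels"];crop(im,290,350,195,290,6,"pics/w6d.png")
g=vision.grab_frame("scene");cv2.imwrite("pics/s6.png",g["pixels"][:,:,::-1]);crop(g["pixels"],150,260,150,250,6,"pics/s6c.png")
E
```

```text
time: 7.5
tool_pos: [0.5696, -0.2386, 0.1403]
tool_rot: [-0.0, 0.944, 0.329, -0.0]
force: [-0.6, 0.5, -1.8]
grip_width: 0.0155
t 7.55 pos [ 0.5697 -0.2386  0.1404] yaw 38.39 tilt [ 0.0001 -0.    ] F [-0.61  0.11 -1.28] M [-0.076 -0.02  -0.023] w 0.0157
shift [-0.0008 -0.0001  0.0054] rot [ 0.0001 -0.0001 -0.002 ]
```

View pics/w6d.png

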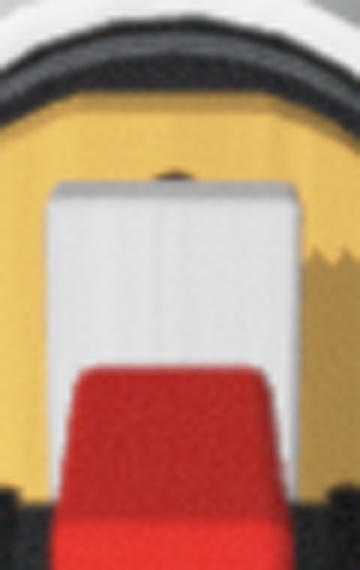

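View pics/s6c.png

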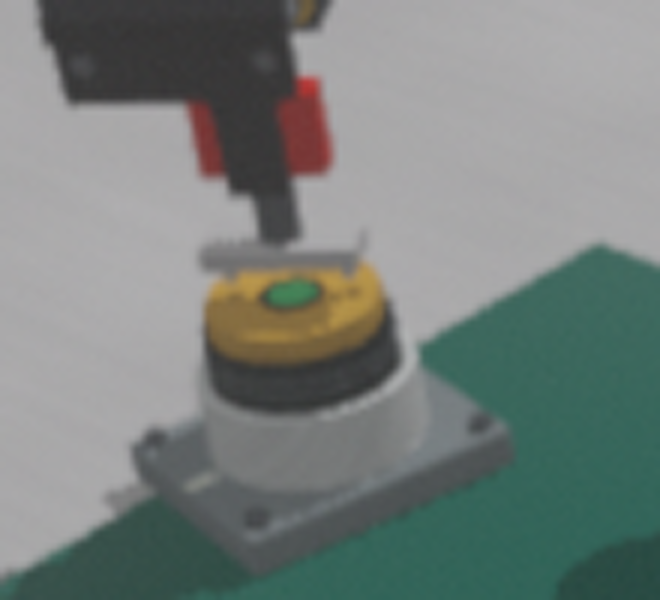

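```bash
python3 - <<'E'
from h import *
f=vision.grab_frame("wrist");K=np.array(f["camera_matrix"]);T=np.array(f["mount"])
up=lambda uv,z:unproj(K,T[:3,:3],T[:3,3],uv,z).round(4)
for z in(.0585,.0604,.062):print("hole top edge",up((319,195+172/6),z),"collar flat",up((319,195+93/6),z))
print(up((319,195+197/6),.0365))
E
```

```text
hole top edge [ 0.0017 -0.027   0.0585] collar flat [ 0.0017 -0.0352  0.0585]
hole top edge [ 0.0017 -0.0265  0.0604] collar flat [ 0.0017 -0.0348  0.0604]
hole top edge [ 0.0017 -0.0261  0.062 ] collar flat [ 0.0017 -0.0345  0.062 ]
[ 0.0017 -0.0299  0.0365]
```

```bash
python3 -m handwheel '[[0,0,0.001,0,0,0,0.1],[0,0,0.002,0,0,0,0.1],[0,0,0.003,0,0,0,0.1],[0,0,0.004,0,0,0,0.1],[0,0,0.005,0,0,0,0.1],[0,0,0.006,0,0,0,0.1],[0,0,0.007,0,0,0,0.1],[0,0,0.008,0,0,0,0.1],[0,0,0.009,0,0,0,0.1],[0,0,0.009,0,0,0,0.1]]';python3 - <<'E'
from h import *
goal(.569,-.239,.135,38.5)
E
```

```text
time: 8.65
tool_pos: [0.5696, -0.2385, 0.1312]
tool_rot: [-0.0, 0.944, 0.329, -0.0]
force: [-1.7, -0.0, -1.7]
grip_width: 0.0156
t 8.65 pos [ 0.5696 -0.2385  0.1312] yaw 38.39 tilt [-0.0002  0.0001] F [-1.73 -0.   -1.72] M [-0.011  0.07   0.076] w 0.0156
shift [-0.0007  0.     -0.0038] rot [-0.0003  0.0001 -0.002 ]
```

```bash
python3 -m handwheel '[[0,0,0.001,0,0,0,0.1],[0,0,0.002,0,0,0,0.1],[0,0,0.003,0,0,0,0.1],[0,0,0.004,0,0,0,0.1],[0,0,0.0045,0,0,0,0.1],[0,0,0.0045,0,0,0,0.1]]';python3 - <<'E'
from h import *
goal(.569,-.239,.1255,38.5)
f=vision.grab_frame("wrist");crop(f["pixels"],290,350,195,290,6,"pics/w7d.png")
E
```

```text
time: 9.25
tool_pos: [0.5696, -0.2385, 0.1268]
tool_rot: [-0.0, 0.944, 0.329, -0.0]
force: [0.4, 0.5, -1.8]
grip_width: 0.0162
t 9.25 pos [ 0.5696 -0.2385  0.1268] yaw 38.39 tilt [-0.0001  0.0001] F [ 0.41  0.45 -1.75] M [-0.043  0.031 -0.002] w 0.0162
shift [-0.0008 -0.      0.0013] rot [-0.0001  0.     -0.0019]
```

View pics/w7d.png

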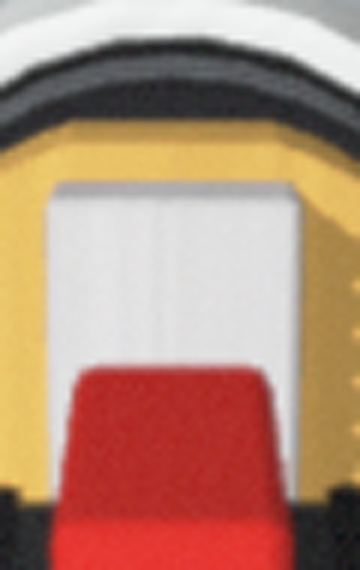

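Prongs are about 7 mm deep with no load. I'll go on until I feel the floor.

```bash
python3 -m handwheel '[[0,0,0.0005,0,0,0,0.1],[0,0,0.001,0,0,0,0.1],[0,0,0.0015,0,0,0,0.1],[0,0,0.002,0,0,0,0.1],[0,0,0.002,0,0,0,0.1]]';python3 - <<'E'
from h import *
goal(.569,-.239,.1255,38.5)
E
```

```text
time: 9.8
tool_pos: [0.5698, -0.2386, 0.1253]
tool_rot: [0.0, 0.944, 0.329, 0.0]
force: [-0.9, 0.5, 0.3]
grip_width: 0.0153
t 9.8 pos [ 0.5698 -0.2386  0.1253] yaw 38.39 tilt [0.0006 0.    ] F [-0.87  0.51  0.25] M [ 0.035  0.155 -0.058] w 0.0153
shift [-0.0009 -0.0002 -0.0002] rot [ 0.0003 -0.0004 -0.0019]
```

```bash
python3 -m handwheel '[[0,0,0.0005,0,0,0,0.1],[0,0,0.001,0,0,0,0.1],[0,0,0.001,0,0,0,0.1],[0,0,0.001,0,0,0,0.1]]';python3 - <<'E'
from h import *
goal(.569,-.239,.1255,38.5)
E
```

```text
time: 10.2
tool_pos: [0.5698, -0.2386, 0.1242]
tool_rot: [0.0, 0.944, 0.329, 0.0]
force: [-0.7, 0.2, 3.1]
grip_width: 0.0154
t 10.2 pos [ 0.5698 -0.2386  0.1242] yaw 38.39 tilt [ 0.0005 -0.0001] F [-0.71  0.19  3.07] M [0.026 0.247 0.017] w 0.0154
shift [-0.0009 -0.0002 -0.0013] rot [ 0.0004 -0.0004 -0.002 ]
```

```bash
python3 -m handwheel '[[0,0,-0.0005,0,0,0.03,0.1],[0,0,-0.0005,0,0,0.06,0.1],[0,0,-0.0005,0,0,0.1,0.1],[0,0,-0.0005,0,0,0.14,0.1],[0,0,-0.0005,0,0,0.18,0.1],[0,0,-0.0005,0,0,0.22,0.1],[0,0,-0.0005,0,0,0.26,0.1],[0,0,-0.0005,0,0,0.3,0.1],[0,0,-0.0005,0,0,0.3,0.1]]';python3 - <<'E'
from h import *
goal(.5698,-.2386,.1247,38.5)
f=vision.grab_frame("wrist");crop(f["pixels"],250,390,190,400,2.8,"pics/w8d.png")
E
```

```text
time: 11.1
tool_pos: [0.5698, -0.2386, 0.1244]
tool_rot: [0.0, 0.983, 0.184, 0.0]
force: [-0.4, -0.1, 2.0]
grip_width: 0.0155
t 11.1 pos [ 0.5698 -0.2386  0.1244] yaw 21.17 tilt [ 0.0003 -0.0005] F [-0.35 -0.1   2.05] M [-0.116  0.104  0.242] w 0.0155
shift [-0.     -0.0001 -0.0003] rot [ 0.0006  0.     -0.3025]
```

View pics/w8d.png

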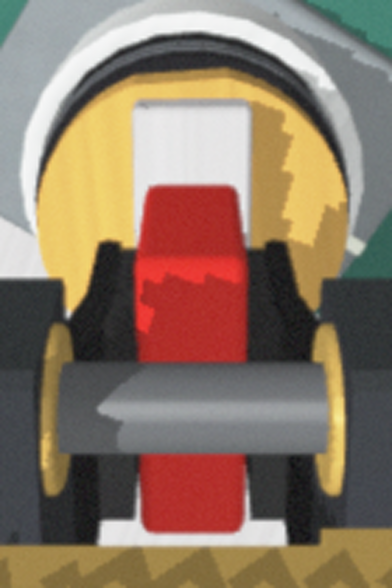

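```bash
python3 -m handwheel '[[0,0,0,0,0,0.03,0.1],[0,0,0,0,0,0.06,0.1],[0,0,0,0,0,0.1,0.1],[0,0,0,0,0,0.14,0.1],[0,0,0,0,0,0.18,0.1],[0,0,0,0,0,0.22,0.1],[0,0,0,0,0,0.25,0.1],[0,0,0,0,0,0.28,0.1],[0,0,0,0,0,0.28,0.1]]';python3 - <<'E'
from h import *
goal(.5698,-.2386,.1247,38.5)
E
```

```text
time: 12.05
tool_pos: [0.5697, -0.2386, 0.1244]
tool_rot: [0.0, 0.999, 0.045, 0.0]
force: [0.0, -0.5, 2.7]
grip_width: 0.0154
t 12.05 pos [ 0.5697 -0.2386  0.1244] yaw 5.1 tilt [ 0.0001 -0.0001] F [ 0.03 -0.54  2.69] M [-0.189  0.063  0.249] w 0.0154
shift [ 0.0001  0.     -0.0003] rot [ 1.000e-04 -0.000e+00 -5.829e-01]
```

```bash
for i in 1 2 3; do echo; done; python3 -m handwheel '[[0,0,0,0,0,0.02,0.1],[0,0,0,0,0,0.04,0.1],[0,0,0,0,0,0.05,0.1],[0,0,0,0,0,0.05,0.1]]' >/dev/null;python3 - <<'E'
from h import *
goal(.5698,-.2386,.1247,38.5)
E
```

```text
t 12.45 pos [ 0.5697 -0.2386  0.1244] yaw 2.27 tilt [ 0.0001 -0.    ] F [0.21 0.07 1.87] M [-0.208  0.098  0.204] w 0.016
shift [ 0.0001  0.     -0.0003] rot [ 1.000e-04 -1.000e-04 -6.323e-01]
```

```bash
python3 -m handwheel '[[0,0,0,0,0,0.015,0.1],[0,0,0,0,0,0.03,0.1],[0,0,0,0,0,0.03,0.1]]' >/dev/null;python3 -c "
from h import *
goal(.5698,-.2386,.1247,38.5)"; python3 -m handwheel '[[0,0,0,0,0,0.015,0.1],[0,0,0,0,0,0.03,0.1],[0,0,0,0,0,0.03,0.1]]' >/dev/null;python3 -c "
from h import *
goal(.5698,-.2386,.1247,38.5)"
```

```text
t 12.75 pos [ 0.5697 -0.2386  0.1244] yaw 0.54 tilt [0.0001 0.    ] F [ 0.24 -0.51  2.67] M [-0.236  0.066  0.25 ] w 0.0156
shift [ 0.0001  0.     -0.0003] rot [ 0.000e+00 -1.000e-04 -6.626e-01]
t 13.05 pos [ 0.5696 -0.2386  0.1243] yaw -1.18 tilt [-0.  0.] F [ 0.04 -0.77  2.06] M [-0.275  0.094  0.285] w 0.0158
shift [ 0.0002  0.     -0.0004] rot [-0.      0.     -0.6925]
```

```bash
python3 -m handwheel '[[0,0,0,0,0,0.015,0.1],[0,0,0,0,0,0.03,0.1],[0,0,0,0,0,0.03,0.1]]' >/dev/null;python3 -c "
from h import *
goal(.5698,-.2386,.1247,38.5)"
```

```text
t 13.35 pos [ 0.5696 -0.2386  0.1244] yaw -2.9 tilt [ 0.0001 -0.    ] F [ 0.05 -0.77  1.91] M [-0.184  0.138  0.265] w 0.0158
shift [ 0.0002 -0.     -0.0003] rot [ 0.000e+00 -1.000e-04 -7.226e-01]
```

```bash
python3 -m handwheel '[[0,0,0,0,0,0.015,0.1],[0,0,0,0,0,0.03,0.1],[0,0,0,0,0,0.03,0.1]]' >/dev/null;python3 -c "
from h import *
goal(.5698,-.2386,.1247,38.5)"
```

```text
t 13.65 pos [ 0.5697 -0.2385  0.1244] yaw -4.62 tilt [0. 0.] F [-0.55 -1.04  2.74] M [-0.209  0.122  0.236] w 0.0156
shift [ 0.0001  0.     -0.0003] rot [-0.     -0.     -0.7525]
```

```bash
python3 -m handwheel '[[0,0,0,0,0,0.015,0.1],[0,0,0,0,0,0.03,0.1],[0,0,0,0,0,0.03,0.1]]' >/dev/null;python3 -c "
from h import *
goal(.5698,-.2386,.1247,38.5)"
```

```text
t 13.95 pos [ 0.5697 -0.2385  0.1244] yaw -6.33 tilt [0.0001 0.0001] F [-0.27 -0.1   2.05] M [-0.256  0.081  0.262] w 0.0153
shift [ 0.0001  0.0001 -0.0003] rot [-1.000e-04 -1.000e-04 -7.825e-01]
```

```bash
python3 -m handwheel '[[0,0,0,0,0,0.015,0.1],[0,0,0,0,0,0.025,0.1],[0,0,0,0,0,0.025,0.1]]' >/dev/null;python3 -c "
from h import *
goal(.5698,-.2386,.1247,38.5)"
```

```text
t 14.25 pos [ 0.5697 -0.2385  0.1244] yaw -7.71 tilt [-0.     -0.0001] F [-0.43 -0.6   1.6 ] M [-0.287  0.095  0.587] w 0.0159
shift [ 0.0001  0.0001 -0.0003] rot [ 1.000e-04  1.000e-04 -8.065e-01]
```

```bash
python3 -m handwheel '[[0,0,0,0,0,0,0.1]]' >/dev/null;python3 -c "
from h import *
goal(.5698,-.2386,.1247,38.5)"
```

```text
t 14.35 pos [ 0.5697 -0.2385  0.1244] yaw -7.71 tilt [-0. -0.] F [-0.91 -0.97  1.43] M [-0.208  0.126  0.571] w 0.0159
shift [ 0.0001  0.0001 -0.0003] rot [ 0.      0.     -0.8064]
```

```bash
python3 -m handwheel '[[0,0,0,0,0,-0.015,0.1],[0,0,0,0,0,-0.03,0.1],[0,0,0,0,0,-0.045,0.1],[0,0,0,0,0,-0.045,0.1]]' >/dev/null;python3 -c "
from h import *
goal(.5698,-.2386,.1247,38.5)"
```

```text
t 14.75 pos [ 0.5696 -0.2386  0.1244] yaw -5.18 tilt [0.0003 0.0004] F [-0.09 -0.06  2.43] M [-0.14   0.099 -0.039] w 0.0159
shift [ 0.0002 -0.     -0.0003] rot [-3.000e-04 -4.000e-04 -7.624e-01]
```

Torque is back to zero, so I'll lift out.

```bash
python3 -m handwheel '[[0,0,-0.002,0,0,0,0.1],[0,0,-0.005,0,0,0,0.1],[0,0,-0.008,0,0,0,0.1],[0,0,-0.011,0,0,0,0.1],[0,0,-0.015,0,0,0,0.1],[0,0,-0.02,0,0,0,0.1],[0,0,-0.03,0,0,0,0.1],[0,0,-0.045,0,0,0,0.1],[0,0,-0.06,0,0,0,0.1],[0,0,-0.065,0,0,0,0.1],[0,0,-0.065,0,0,0,0.1]]';python3 -c "
from h import *
goal(.5698,-.2386,.1247,38.5)
f=vision.grab_frame('wrist');cv2.imwrite('pics/w9.png',f['pixels'][:,:,::-1])
f=vision.grab_frame('top');crop(f['pixels'],475,560,205,290,7,'pics/t9c.png');cv2.imwrite('pics/t9.png',f['pixels'][:,:,::-1])"
```

```text
time: 15.85
tool_pos: [0.5704, -0.2389, 0.191]
tool_rot: [0.0, 0.999, -0.045, 0.001]
force: [0.1, -0.3, -2.7]
grip_width: 0.0153
t 15.85 pos [ 0.5704 -0.2389  0.191 ] yaw -5.15 tilt [ 0.0027 -0.0005] F [ 0.11 -0.28 -2.71] M [-0.056  0.061  0.037] w 0.0153
shift [-0.0008 -0.0003  0.0663] rot [ 0.0013 -0.0025 -0.7619]
```

View pics/w9.png

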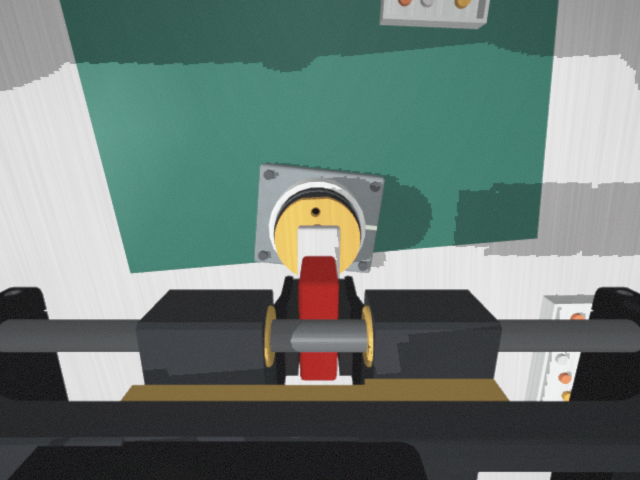

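View pics/t9.png

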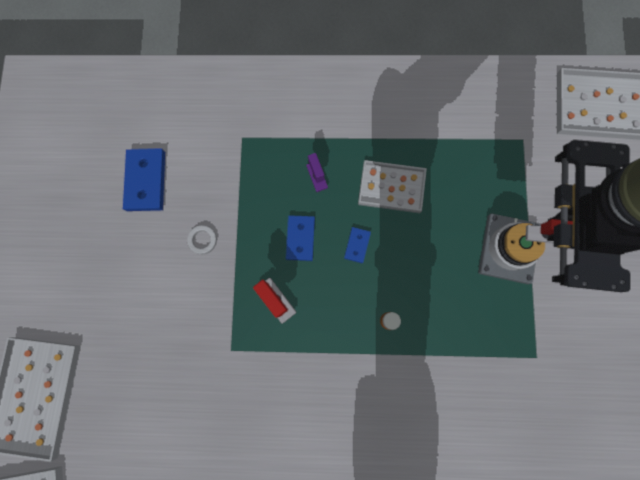

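```bash
python3 -c "
from h import *
goal(.5835,.1545,.19,87.5)"
```

```text
t 15.95 pos [ 0.5695 -0.2384  0.1892] yaw -5.15 tilt [-0.0001  0.0003] F [-1.01 -0.07 -2.61] M [-0.111  0.072  0.023] w 0.0155
shift [-0.0214 -0.3926 -0.0006] rot [-3.0000e-04 -1.0000e-04 -1.6171e+00]
```

```bash
python3 -m handwheel '[[0,-0.008,0,0,0,-0.04,0.1],[-0.002,-0.025,0,0,0,-0.1,0.1],[-0.004,-0.045,0,0,0,-0.18,0.1],[-0.006,-0.065,0,0,0,-0.26,0.1],[-0.008,-0.085,0,0,0,-0.34,0.1],[-0.009,-0.105,0,0,0,-0.42,0.1],[-0.01,-0.125,0,0,0,-0.5,0.1],[-0.01,-0.145,0,0,0,-0.58,0.1],[-0.01,-0.165,0,0,0,-0.66,0.1],[-0.01,-0.185,0,0,0,-0.74,0.1],[-0.01,-0.2,0,0,0,-0.8,0.1],[-0.01,-0.205,0,0,0,-0.82,0.1]]';python3 -m handwheel '[[0,0,0,0,0,0,0.1]]'>/dev/null; python3 -c "
from h import *
goal(.5835,.1545,.19,87.5)"
```

```text
time: 17.15
tool_pos: [0.5777, -0.0292, 0.1889]
tool_rot: [-0.001, 0.933, 0.361, -0.0]
force: [-0.3, 0.3, -1.8]
grip_width: 0.0156
t 17.25 pos [ 0.5778 -0.0316  0.1891] yaw 42.03 tilt [-0.0005  0.0004] F [-0.34 -0.8  -2.05] M [-0.077  0.014  0.006] w 0.0154
shift [ 0.1288 -0.1345 -0.0008] rot [-7.000e-04 -2.000e-04 -7.937e-01]
```

```bash
python3 -m handwheel '[[0.006,-0.006,0,0,0,-0.04,0.1],[0.016,-0.017,0,0,0,-0.1,0.1],[0.029,-0.03,0,0,0,-0.18,0.1],[0.042,-0.044,0,0,0,-0.26,0.1],[0.055,-0.058,0,0,0,-0.34,0.1],[0.068,-0.071,0,0,0,-0.42,0.1],[0.081,-0.085,0,0,0,-0.5,0.1],[0.094,-0.098,0,0,0,-0.58,0.1],[0.107,-0.112,0,0,0,-0.66,0.1],[0.12,-0.125,0,0,0,-0.74,0.1],[0.127,-0.133,0,0,0,-0.785,0.1],[0.129,-0.1345,0,0,0,-0.794,0.1]]';python3 -m handwheel '[[0,0,0,0,0,0,0.1],[0,0,0,0,0,0,0.1],[0,0,0,0,0,0,0.1],[0,0,0,0,0,0,0.1],[0,0,0,0,0,0,0.1]]'>/dev/null; python3 -c "
from h import *
goal(.5835,.1545,.1,87.5)
f=vision.grab_frame('wrist');cv2.imwrite('pics/w10.png',f['pixels'][:,:,::-1])"
```

```text
time: 18.45
tool_pos: [0.5843, 0.154, 0.1892]
tool_rot: [-0.0, 0.723, 0.691, -0.0]
force: [-0.7, -0.3, -2.3]
grip_width: 0.0157
t 18.95 pos [0.5846 0.1523 0.1895] yaw 87.27 tilt [0.0001 0.    ] F [ 0.12  0.21 -1.52] M [ 0.043  0.032 -0.012] w 0.0156
shift [ 0.0021 -0.0012  0.0895] rot [ 0.0001 -0.     -0.004 ]
```

View pics/w10.png

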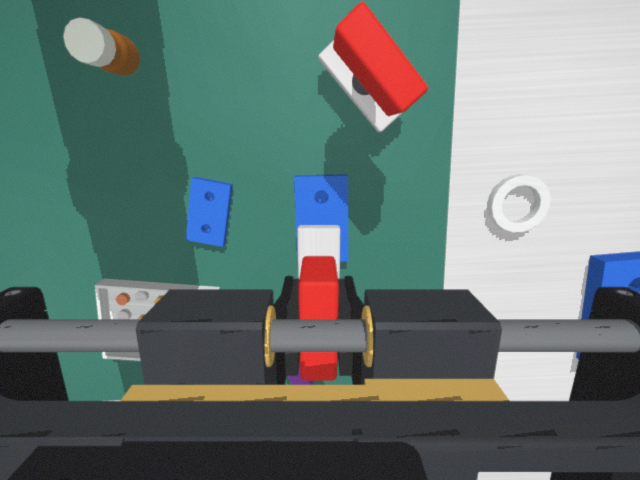

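```bash
python3 -m handwheel '[[0.001,-0.001,0.02,0,0,-0.002,0.1],[0.002,-0.001,0.05,0,0,-0.004,0.1],[0.002,-0.001,0.08,0,0,-0.004,0.1],[0.002,-0.001,0.1,0,0,-0.004,0.1],[0.002,-0.001,0.11,0,0,-0.004,0.1],[0.002,-0.001,0.11,0,0,-0.004,0.1],[0.002,-0.001,0.11,0,0,-0.004,0.1]]'>/dev/null; python3 -c "
from h import *
goal(.5835,.1545,.06,87.5)
f=vision.grab_frame('wrist');crop(f['pixels'],250,390,190,400,2.8,'pics/w11.png')"
```

```text
t 19.7 pos [0.5844 0.1549 0.0804] yaw 87.54 tilt [0.0015 0.0005] F [ 0.12  0.39 -1.11] M [ 0.028 -0.001 -0.015] w 0.0157
shift [-0.0005 -0.0009  0.0204] rot [ 0.0014 -0.0006  0.0007]
```

View pics/w11.png

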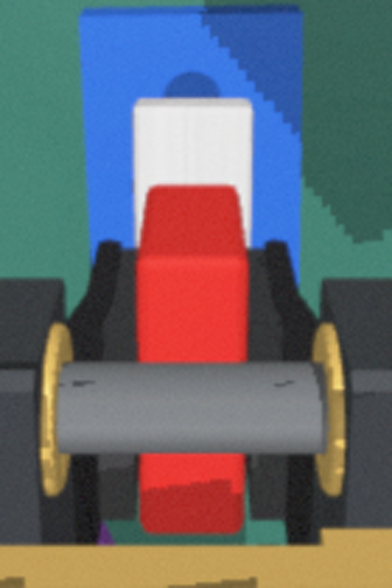

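Hole at crop (192,85) is centred behind the bar (193), so the prongs are aligned. Lowering gently.

```bash
python3 -m handwheel '[[0,-0.0005,0.004,0,0,0,0.1],[0,-0.0005,0.009,0,0,0,0.1],[0,-0.0005,0.013,0,0,0,0.1],[0,-0.0005,0.016,0,0,0,0.1],[0,-0.0005,0.018,0,0,0,0.1],[0,-0.0005,0.0195,0,0,0,0.1],[0,-0.0005,0.0195,0,0,0,0.1],[0,-0.0005,0.0195,0,0,0,0.1]]'>/dev/null; python3 -c "
from h import *
goal(.5835,.1545,.059,87.5)"
```

```text
t 20.55 pos [0.5832 0.1548 0.0599] yaw 87.55 tilt [0.0002 0.0001] F [-0.74 -0.05 -1.29] M [ 0.03   0.007 -0.015] w 0.0153
shift [-0.0003  0.0003  0.0009] rot [ 0.0002 -0.0001  0.0008]
```

```bash
python3 -m handwheel '[[0,0,0.0005,0,0,0,0.1],[0,0,0.001,0,0,0,0.1],[0,0,0.0015,0,0,0,0.1],[0,0,0.0015,0,0,0,0.1]]'>/dev/null; python3 -c "
from h import *
goal(.5835,.1545,.059,87.5)"
```

```text
t 20.95 pos [0.5833 0.1549 0.0586] yaw 87.55 tilt [0.0003 0.0002] F [-0.55 -0.18 -0.62] M [-0.019  0.136  0.012] w 0.0158
shift [-0.0004  0.0003 -0.0004] rot [ 0.0003 -0.0002  0.0008]
```

```bash
python3 -m handwheel '[[0,0,0.0003,0,0,0,0.18],[0,0,0.0003,0,0,0,0.2],[0,0,0.0003,0,0,0,0.25],[0,0,0.0003,0,0,0,0.35],[0,0,0.0003,0,0,0,0.5],[0,0,0.0003,0,0,0,0.5],[0,0,0.0003,0,0,0,0.5]]' 10; python3 -m handwheel '[[0,0,-0.01,0,0,0,0.5],[0,0,-0.03,0,0,0,0.5],[0,0,-0.06,0,0,0,0.5],[0,0,-0.1,0,0,0,0.5],[0,0,-0.14,0,0,0,0.5],[0,0,-0.15,0,0,0,0.5],[0,0,-0.15,0,0,0,0.5],[0,0,-0.15,0,0,0,0.5]]'; python3 - <<'E'
from h import *
f=vision.grab_frame('wrist');cv2.imwrite('pics/w12.png',f['pixels'][:,:,::-1])
f=vision.grab_frame('scene');cv2.imwrite('pics/s12.png',f['pixels'][:,:,::-1]);crop(f['pixels'],300,420,210,320,5,'pics/s12c.png')
f=vision.grab_frame('top');crop(f['pixels'],475,560,205,290,7,'pics/t12c.png')
E
```

```text
time: 21.65
tool_pos: [0.5832, 0.1549, 0.0581]
tool_rot: [0.0, 0.722, 0.692, 0.0]
force: [0.6, 0.6, 1.3]
grip_width: 0.0412
time: 22.45
tool_pos: [0.5826, 0.1547, 0.2073]
tool_rot: [-0.0, 0.722, 0.692, -0.0]
force: [0.2, -0.6, -0.5]
grip_width: 0.0435
```

View pics/w12.png

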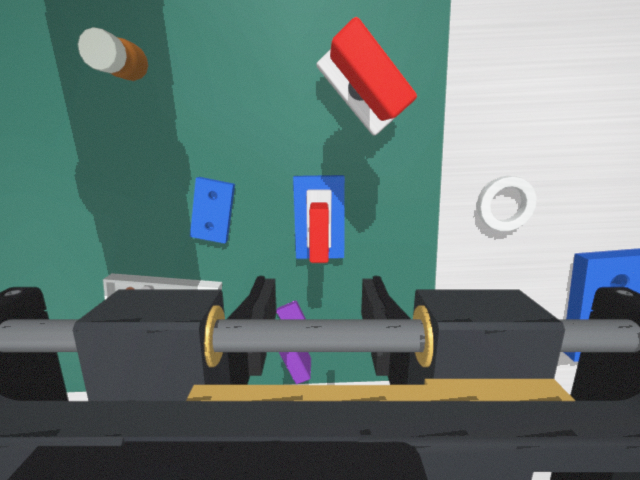

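View pics/s12c.png

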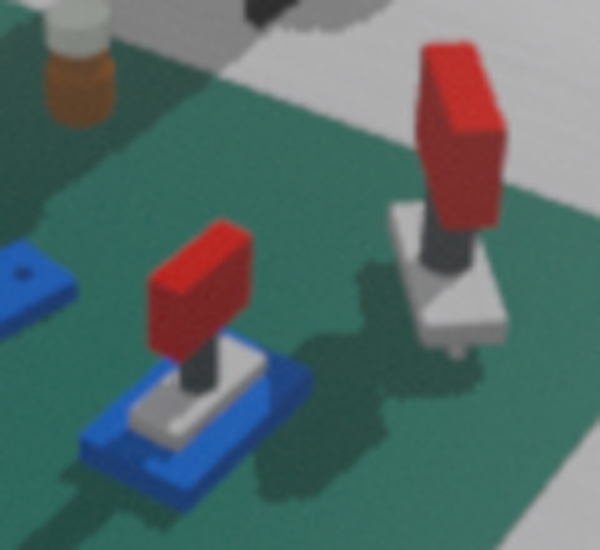

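View pics/t12c.png

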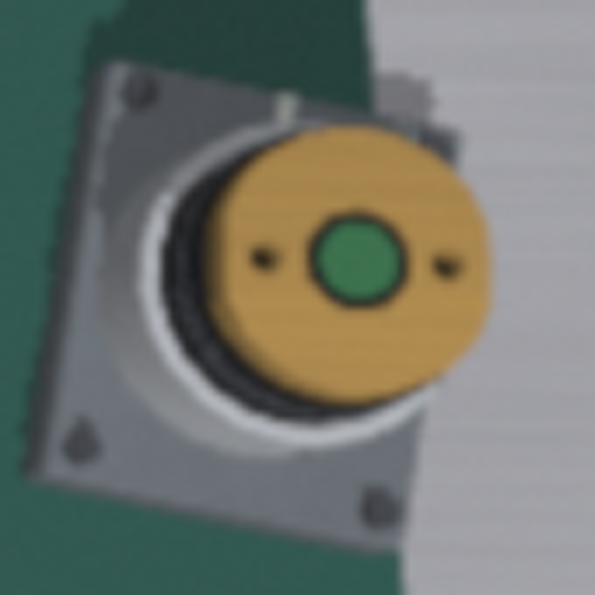

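```bash
python3 -c "
from h import *
f=vision.grab_frame('top');K=np.array(f['camera_matrix']);Rc,p=campose(f)
a,b=[unproj(K,Rc,p,(475+x/7,205+y/7),.079) for x,y in [(447,265),(264,258)]]
print(np.degrees(np.arctan2(*(a-b)[[1,0]])))
goal(.58,.15,.2,87)
from workcell import workorder
print(workorder.job_done())"
```

```text
-91.43404504996197
t 22.65 pos [0.5823 0.1546 0.2063] yaw 87.55 tilt [-0.0027 -0.0012] F [ 0.48 -0.84 -0.44] M [0.002 0.049 0.039] w 0.0433
shift [-0.0047 -0.0021  0.0063] rot [-0.0027  0.0013  0.0095]
the job is handed in; nothing more can be done
None
```

The collar is turned clockwise to its stop, and the spanner is back upright in its rest. I handed the job in at 22.65 s, inside the 72 s limit; no verdict is reported.

- **Feeling the prongs home:** I took the smaller red spanner from the middle blue rest and lined it up with the two holes seen by camera. I lowered it until the prongs met the hole floors, about 8 mm down, with roughly 2 to 5 N of contact, before turning anything.
- **Turning to the stop:** I turned the collar clockwise in small steps. Torque stayed at about 0.25 N m, then rose to 0.57–0.59 N m and held there after the tool had turned 0.80 rad. I took that as the stop, backed off until the torque was near zero, and lifted straight out.
- **Back in the rest:** The last wrist and scene pictures show the spanner upright with its crossbar on the rest's top, after a light contact when lowering. The arm was retracted with nothing in the gripper. The vial, spacer ring and parts tray show no sign of having moved, though I checked this only by eye.

**One check disagreed:** the last top picture puts the hole line at −91°, a collar turn of about 0.70 rad. The tool's turn less play in the holes suggests about 0.76 rad. I put this down to reading error in that picture, and the steady torque rise is what I relied on for the stop.

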